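# Gauge a worn conveyor strip

## Task

Check the worn conveyor strip, the one with the pad standing up along it: take it out of the rack, lay it down on the height gauge's rail, then slide it from its outer end in between the cheeks until it is fully home against the end stop. Then lower the gauge head gently by its knob until the sprung foot stands on the pad and is pushed in about halfway, the pointer between the two long marks, and leave it so. Never drive the foot to the end of its travel, and leave the bare carrier and the other things where they are.

Things in the scene. Friction and masses are not known exactly. Their poses are not given: they have to be found in the camera images.
- wear_strip_center (a point): Worn strip: stainless U-channel carrier 200 mm long (x axis), 32 wide (y), 22 high (z), 0.3 to 0.5 kg, both ends alike, with a pale plastic pad 146 x 19 mm standing up out of the channel by 2 to 14 mm, depending on wear: not known beforehand. The point is the middle of the carrier, half-way up its 22 mm (pad not counted). Lies in either of the rack's two slots.
- bare_carrier: The same carrier (200 x 32 x 22 mm) with an empty channel and no pad, in the rack's other slot. Origin at the centre of its underside. To be left there.
- rack: Fixed rack 236 x 160 x 40 mm, a white slotted block at each end of its x axis. Origin at the centre of its underside. Two slots along x, at y = -37.5 and +37.5 mm, hold the strips, undersides at z = 16 mm. Walls (to z = 40 mm) stand 3 mm beside the strips over the last 54 mm of each end, so a strip is taken only in its open middle 92 mm and lifted straight up.
- gauge: Fixed bench height gauge. Origin on the table straight below the foot. y runs along the strip's way: infeed rail at +y, end stop at -y. Column behind, at x = +88 mm, 182 mm tall. Bed and rail tops at z = 16 mm. Two cheeks (tops z = 30 mm) leave a 38 mm gap from y = -74 to 43 mm, flared to 58 mm at y = 66. No room for a gripper over the strip within 80 mm of the foot.
- gauge_lay (a point): Point on top of the infeed rail (24 mm wide, y = 66 to 178 mm in the gauge), 145 mm before the foot, where a strip's middle is laid: its inner end then lies before the cheeks' mouth, its outer end overhangs the rail by 67 mm with nothing beside it, for a new grasp there. Axes as the gauge's; the strip lies along y.
- gauge_home (a point): Point on the bed's top where the strip's middle is when it is fully home: y = 25 mm in the gauge; its inner end is then at the stop (face at y = -75 mm, 22 mm high) and its outer end at y = 125 mm. Axes as the gauge's.
- head_knob (a point): Middle of the round black knob (34 mm across, 38 mm high) on top of the gauge's head, straight above the foot; it moves with the head. Clear above; the head's casing starts 43 mm below this point.
- foot_face (a point): Centre of the flat underside of the round steel foot (20 mm across); moves with head and foot.
- gauge_head (a joint): How far the head is lowered, m: 0 top, 0.060 bottom. It stays where it is left (friction): pushing it down takes about 5 N, lifting it about 13 N, besides the foot's spring. At 0 the free foot's face is 85 mm above the table.
- gauge_foot (a joint): How far the sprung foot is pushed up into the head, m: 0 free, 0.015 end of travel. Spring about 2 N at first touch plus 0.6 N per mm. A white plate on the head's front (-x of the gauge) shows it: the foot's pointer lies between the two long marks from 5 to 10 mm.
- thermometer: White food thermometer lying on the table behind the rail, 152 x 46 x 18 mm. Origin at its underside. To be left alone.
- padlock: Red lock-out padlock lying flat on the table in front of the gauge, 76 x 38 x 20 mm. Origin at its underside. To be left alone.

How it is judged:
On the way, in this order (a step that is already met when the one before it is completed fails the run):
1. the worn strip lies on the gauge's rail, let go, before it has gone home (y of wear_strip_center in the frame of gauge between 0.07 and 0.185 m and x of wear_strip_center in the frame of gauge between -0.016 and 0.016 m and z of wear_strip_center in the frame of gauge below 0.031 m and angle between wear_strip_center's own z axis and vertical below 0.06 rad and contact force between the fingers and wear_strip below 0.1 N), for 0.2 s.
2. the strip is home against the stop while the foot is still clear of it (y of wear_strip_center in the frame of gauge between 0.021 and 0.029 m and z of wear_strip_center in the frame of gauge below 0.031 m and value of joint gauge_foot below 0.0015 m), for 0.1 s.
At the end, for the whole second after the job is handed in: The worn strip lies flat on the gauge's bed between the cheeks, within 4 mm of fully home against the stop; the foot stands on its pad, pushed in 5 to 10 mm of its 15 mm (pointer between the long marks); everything is let go and at rest (y of wear_strip_center in the frame of gauge between 0.021 and 0.029 m and x of wear_strip_center in the frame of gauge between -0.006 and 0.006 m and z of wear_strip_center in the frame of gauge below 0.03 m and angle between the x axis of wear_strip_center and the y axis of gauge, either way round below 0.06 rad and angle between wear_strip_center's own z axis and vertical below 0.05 rad and value of joint gauge_foot between 0.005 and 0.01 m and velocity of joint gauge_head between -0.002 and 0.002 m/s); the robot touches nothing.
It fails at once if the foot is driven to the end of its travel (over 14 mm) (value of joint gauge_foot above 0.014 m).
It fails at once if the bare carrier is moved over 20 mm (distance of bare_carrier from where it was at the start of the episode above 0.02 m).
It fails at once if the thermometer or the padlock is moved over 30 mm (distance of any of thermometer, padlock from where it was at the start of the episode above 0.03 m).
It also fails if it takes over 72 s, if anything falls off the work surface, if the arm or the gripper's body presses on something with over 40 N, if the wrist force passes 120 N, or if a joint passes its speed limit or range.

## Robot

A 7-joint arm with a two-finger parallel gripper is mounted at the origin on a cart in front of the work surface, level with it; the furniture and walls round the work are solid. World frame = base frame: x ahead of the robot, y to its left, z up, the work surface at z = 0. Lengths are in m, angles in rad, forces in N, time in s.
With the tool pointing down it reaches from about 0.4 to 0.85 m from the base axis. Payload 4.5 kg.
Tool frame: the origin (TCP) lies at the very end of the fingers, on their centre line; the grasp point (between the pads) lies 19 mm behind it; z points along the fingers, y is the direction in which the jaws open and shut (so a half turn about z gives the same grasp; the last joint's range is limited). The gripper opens to 88 mm and grips with 3 to 60 N. Pads are 18 mm wide; open, the fingers measure 123 mm over their backs; the gripper's body (75 mm by 187 mm) begins 45 mm behind the grasp point.
Start: joints at [-1.237, 0.689, -0.195, 1.565, 0.157, 0.902, -0.215], TCP at [0.185, 0.597, 0.239] pointing down, gripper open.
Joint ranges: [-3.01, 3.01], [-0.46, 2.08], [-1.47, 1.51], [0.13, 2.56], [-1, 4.14], [0.04, 2.09], [-2.66, 2.66]. Speed limits (rad/s): [2.57, 2.57, 3.14, 3.14, 3.14, 3.14, 3.14].

## Interface

Orientations are given as a unit quaternion [x, y, z, w].
In Python, from plant import telemetry, imaging, r gives the robot as it stands.
- The arm moves only by the shell command python3 -m creep 'ROWS' [FORCE]. ROWS is JSON, a list of rows, each a list of 5 numbers: the closure in counts, from 0 (fully open) to 255 (shut), then the shift along the tool's x, y, z in m, then the turn about the tool's z in degrees. In form: [[fingers, x, y, z, yaw], ...]. A call has 1 to 10 rows; each row is the pose to reach, as a shift and turn from the pose commanded when the call began, along the tool's axes at that moment; what a row does not reach only later rows make up. A row lasts 1/8 s, in which the tool goes at most 62.5 mm and 10.7 degrees, less where a joint would pass 70% of its speed; a pose out of reach is approached as far as the arm can. A call with a gripper value outside its range is refused whole. The fingers move at their own pace and stop on an object; FORCE is the grip in N (left out, the last holds). Time passes only in rows, so rows that repeat a pose let the fingers close. It gives the time, the measured TCP pose, the force and the opening at its end, in the units of the state.
- telemetry.get_state(): the state, without advancing time (a new reading comes with each control period).
- imaging.snapshot(name): name is "scene" or "side" or "wrist"; returns a dict with "image" (420x560x3 uint8, blue, green, red), "camera_matrix" (3x3 intrinsics, pixels), "distortion" ([k1, k2, p1, p2, k3] as OpenCV has them; the pictures are not rectified), "R" (3x3) and "t" (3): a world point X has camera coordinates R X + t; the wrist camera has in their place "hand_eye" (4x4, takes a point from camera to tool coordinates, whose origin is the TCP and whose axes are the flange's). Camera axes: x right, y down, z forward; pixel columns grow to the right and rows downward; lengths in m; the calibration is good to about 2 mm. A picture is of the moment at which its call begins: read the wrist's pose just before it. There is no depth.
- r.finish_job(): hands the job in, once; it reports no verdict.
Trained networks look in a picture, given as the dict that the camera call returned (one of the last four; its "shot" number tells which), for a name from the list of things; names that differ only in an ending like _2 or _b are one class to them, and where a whole thing is asked for, a point or a joint stands for the part that bears it (a point fixed in the world has none). Each returns a list of dicts, best first, with "score" (0 to 1); they miss things now and then, are a little off and sometimes report something else, mostly with a low value. They report only what shows in the picture. A call takes as long as a camera call.
- imaging.boxes_of(picture, target): "rect" ([left, top, right, bottom] in pixels, round what is visible of it).
- imaging.trace(picture, target): "pixels" (420x560 bool, what is visible of it) and "rect" ([left, top, right, bottom] in pixels, round what is visible of it).
- imaging.place_of(picture, target): "location" ([row, column] in pixels: a listed point, or the origin of a listed thing).
The state is a dict: "clock": time; "q": joint angles; "qd": joint speeds; "joint_torque": joint torques, N m; "tool_pos": TCP position; "eef_rot": TCP orientation; "contact_force": force on the tool from outside, world axes, zero at the start; "moment": the same for the moment, N m; "opening": opening from 0.0 (shut) to 1.0 (fully open).
Only numpy, scipy, OpenCV 4.12 (cv2) and the standard library are available. Lean on these libraries where they do the work, as an engineer would, in place of code of your own. Each camera call takes 0.05 s, during which the arm holds its last target.

## Working session

There is one attempt and no reset: what is moved stays moved. The work goes in short steps, Python scripts to look and compute and a shell command to move; the robot and the scene stay as the last step left them, time stands still between calls to the robot, and variables do not carry over. Pictures are saved under pics/ and viewed, and the job is handed in when it is done.

```bash
ls; mkdir -p pics; cat > h.py <<'E'
import numpy as np, cv2
from plant import telemetry, imaging, r
from scipy.spatial.transform import Rotation as Ro
def snap(n,save=None):
    s=telemetry.get_state(); p=imaging.snapshot(n)
    if n=="wrist":
        T=np.eye(4);T[:3,:3]=Ro.from_quat(s["eef_rot"]).as_matrix();T[:3,3]=s["tool_pos"]
        C=T@np.array(p["hand_eye"]); p_R=C[:3,:3].T; p_t=-p_R@C[:3,3]
    else: p_R=np.array(p["R"]);p_t=np.array(p["t"])
    if save: cv2.imwrite("pics/"+save+".png",p["image"])
    return p,p_R,p_t
def ray(c,rc):
    p,R,t=c
    u=cv2.undistortPoints(np.array([[[rc[1],rc[0]]]],float),np.array(p["camera_matrix"]),np.array(p["distortion"]))[0,0]
    return -R.T@t, R.T@np.array([u[0],u[1],1.])
def atz(c,rc,z):
    o,d=ray(c,rc); return o+d*(z-o[2])/d[2]
def proj(c,X):
    p,R,t=c
    return cv2.projectPoints(np.array(X,float).reshape(-1,3),cv2.Rodrigues(R)[0],t,np.array(p["camera_matrix"]),np.array(p["distortion"]))[0].reshape(-1,2)
def tri(obs):
    A=np.zeros((3,3));b=np.zeros(3)
    for o,d in obs:
        d=d/np.linalg.norm(d);P=np.eye(3)-np.outer(d,d);A+=P;b+=P@o
    X=np.linalg.solve(A,b); return X,[np.linalg.norm(np.cross(X-o,d/np.linalg.norm(d))) for o,d in obs]
E
python3 - <<'E'
from h import *
np.set_printoptions(precision=4,suppress=True)
print(telemetry.get_state())
O={}
for n in ["scene","side","wrist"]:
    c=snap(n,n+"0"); print(n,"cam at",-c[1].T@c[2])
    for k in ["wear_strip_center","bare_carrier","rack","gauge","gauge_lay","gauge_home","head_knob","foot_face","thermometer","padlock"]:
        l=imaging.place_of(c[0],k)
        for x in l[:2]: print(n,k,x["score"],np.array(x["location"]))
        if l and l[0]["score"]>.3:O.setdefault(k,[]).append(ray(c,l[0]["location"]))
for k,v in O.items():
    if len(v)>1: print(k,*tri(v))
E
```

```text
pics
{'clock': 0.0, 'q': array([-1.2372,  0.69  , -0.1945,  1.5663,  0.1573,  0.9025, -0.2151]), 'qd': array([ 0.0029, -0.0004, -0.0012,  0.0014,  0.0017,  0.0009, -0.0015]), 'joint_torque': array([  0.0005, -52.7561,  -1.2668, -15.3433,  -0.0526,   0.0065,
         0.0002]), 'tool_pos': array([0.1844, 0.5965, 0.2379]), 'eef_rot': array([ 0.1493,  0.9888, -0.0009, -0.0001]), 'contact_force': array([-0.0442,  1.4063,  0.1166]), 'moment': array([-0.0519, -0.0023,  0.0234]), 'opening': 0.9968085986247365}
scene cam at [-0.2198 -0.3267  1.1618]
scene wear_strip_center 0.97 [216.9 194.4]
scene wear_strip_center 0.39 [234.6 337.4]
scene bare_carrier 0.84 [203.6 178.3]
scene rack 0.89 [214.7 190.8]
scene gauge 0.68 [265.3 379.6]
scene gauge_lay 0.8 [235.6 340. ]
scene gauge_home 0.78 [258.3 379. ]
scene head_knob 0.59 [222.9 396.9]
scene thermometer 0.8 [188.3 281.9]
scene padlock 0.66 [329.6 344.7]
scene padlock 0.49 [215.1 193.4]
side cam at [ 0.1564 -1.0898  0.6824]
side wear_strip_center 0.76 [215.4 243.8]
side bare_carrier 0.6 [206.1 244.7]
side rack 0.82 [212.8 250. ]
side rack 0.74 [
[... 529 characters left out ...]
.float64(0.0077421789231240995), np.float64(0.007742178923124039)]
gauge [ 0.5916 -0.2237 -0.0135] [np.float64(0.0026241948253385695), np.float64(0.0026241948253385586)]
gauge_lay [ 0.606  -0.0948  0.019 ] [np.float64(0.002717283792314013), np.float64(0.002717283792314076)]
gauge_home [ 0.5874 -0.2174  0.0164] [np.float64(0.0007995918382492286), np.float64(0.0007995918382492552)]
head_knob [ 0.5833 -0.2378  0.1917] [np.float64(0.002066864589504216), np.float64(0.0020668645895043115)]
thermometer [ 0.7171  0.1379 -0.0079] [np.float64(0.002100857937166745), np.float64(0.002100857937166892)]
padlock [ 0.3674 -0.2126 -0.0074] [np.float64(0.0023425084086449244), np.float64(0.0023425084086449595)]
```

```bash
python3 -c "
import cv2
for n in ['scene0','side0']:
    im=cv2.imread('pics/%s.png'%n); cv2.imwrite('pics/%sz.png'%n,cv2.resize(im[120:400,110:480],(800,605),interpolation=cv2.INTER_CUBIC)[:600])
"
```

```text
(no output)
```

View pics/scene0z.png

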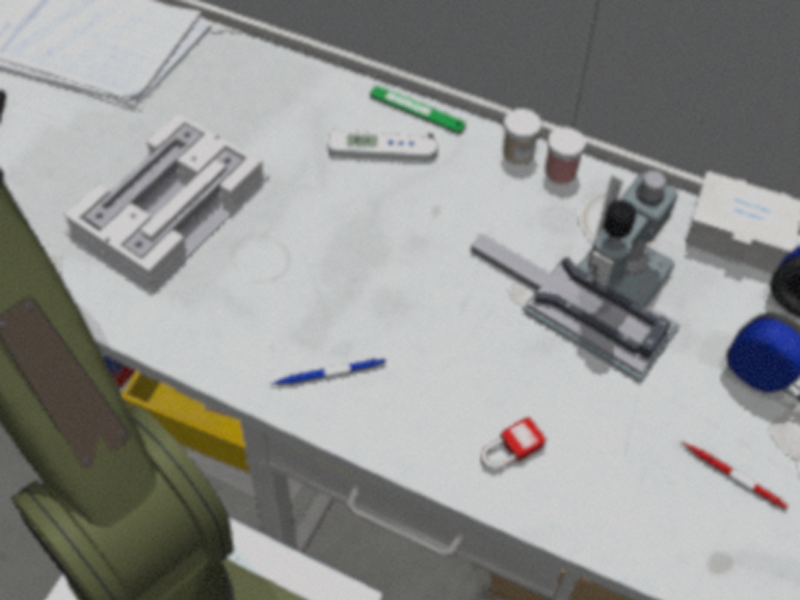

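View pics/side0z.png

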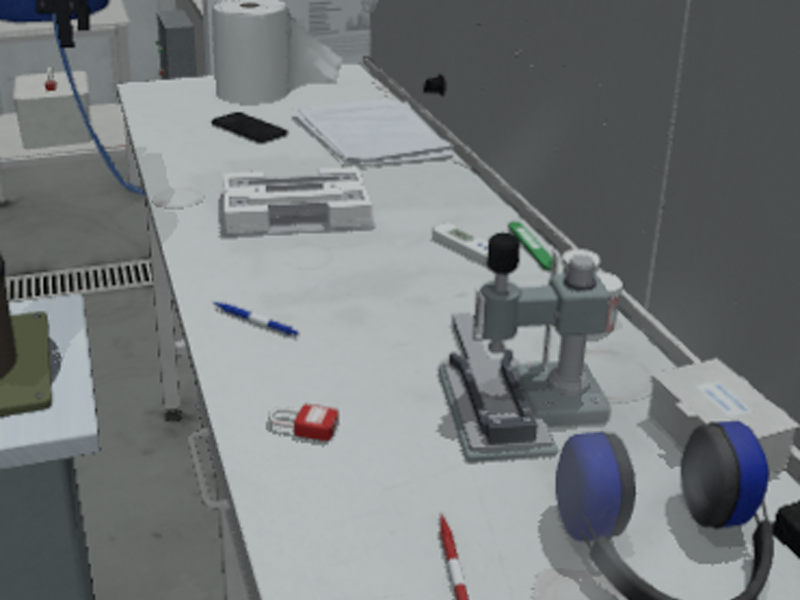

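```bash
cat >> h.py <<'E'
def rel(target,az_y=None):
    s=telemetry.get_state();R=Ro.from_quat(s["eef_rot"]).as_matrix()
    a=np.degrees(np.arctan2(R[1,1],R[0,1]))
    print("t %.2f"%s["clock"],"pos",s["tool_pos"].round(4),"az_y %.2f"%a,"shift",(R.T@(np.array(target)-s["tool_pos"])).round(4), "yaw",None if az_y is None else round(a-az_y,2),"F",s["contact_force"].round(1),"tiltz",R[:,2].round(4))
E
python3 - <<'E'
from h import *
c=snap("wrist"); print(np.array(c[0]["hand_eye"]).round(3)); print(c[0]["camera_matrix"])
rel([0.477,0.296,0.239],74)
E
```

```text
[[ 0.001 -0.946 -0.324  0.086]
 [ 1.     0.002 -0.001 -0.001]
 [ 0.002 -0.324  0.946 -0.147]
 [ 0.     0.     0.     1.   ]]
[[374.06081886   0.         285.18928191]
 [  0.         374.06081886 212.32445144]
 [  0.           0.           1.        ]]
t 1.70 pos [0.1846 0.5972 0.2388] az_y 72.82 shift [-3.683e-01 -2.014e-01 -3.000e-04] yaw -1.18 F [ 0.2  0.5 -0.8] tiltz [ 0.e+00  1.e-04 -1.e+00]
```

View pics/wrist0.png

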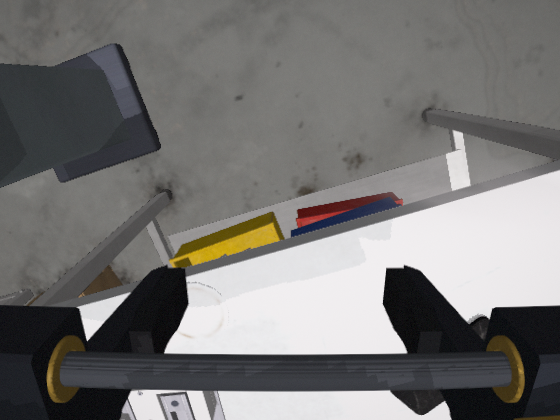

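```bash
python3 -m creep '[[0,-0.046,-0.028,0,0],[0,-0.092,-0.056,0,0],[0,-0.138,-0.084,0,0],[0,-0.184,-0.112,0,0],[0,-0.23,-0.14,0,0],[0,-0.276,-0.168,0,0],[0,-0.32,-0.195,0,0],[90,-0.33,-0.2,0,0],[90,-0.33,-0.2,0,0],[90,-0.33,-0.2,0,0]]' 30
python3 - <<'E'
from h import *
c=snap("wrist","w1")
for k,z in [("wear_strip_center",.027),("bare_carrier",.016),("rack",0)]:
    l=imaging.place_of(c[0],k)
    if l: print(k,l[0]["score"],l[0]["location"],atz(c,l[0]["location"],z))
rel([.477,.296,.1],74); print(telemetry.get_state()["opening"])
m=imaging.trace(c[0],"wear_strip_center")
if m: print(m[0]["score"],m[0]["rect"],cv2.minAreaRect(np.argwhere(m[0]["pixels"])[:,::-1].astype(np.float32)))
E
```

```text
clock: 2.95
tool_pos: [0.4394, 0.3105, 0.2388]
eef_rot: [0.148, 0.989, 0.001, -0.0]
contact_force: [-0.2, -0.2, -0.1]
opening: 0.683
wear_strip_center 0.64 [221.8, 285.3] [0.48444441 0.29587783 0.027     ]
bare_carrier 0.72 [212.4, 353.2] [0.49901545 0.36575454 0.016     ]
rack 0.9 [209.5, 320.4] [0.49147205 0.33363686 0.        ]
t 3.15 pos [0.4399 0.3098 0.2388] az_y 72.96 shift [-0.0396 -0.0024  0.1387] yaw -1.04 F [ 0.2 -0.4 -0.1] tiltz [-3.e-04  5.e-04 -1.e+00]
0.6470472483721438
0.9 [252.8, 121.0, 316.3, 312.4] ((285.3693542480469, 215.02053833007812), (193.7538604736328, 36.238433837890625), 81.05054473876953)
```

View pics/w1.png

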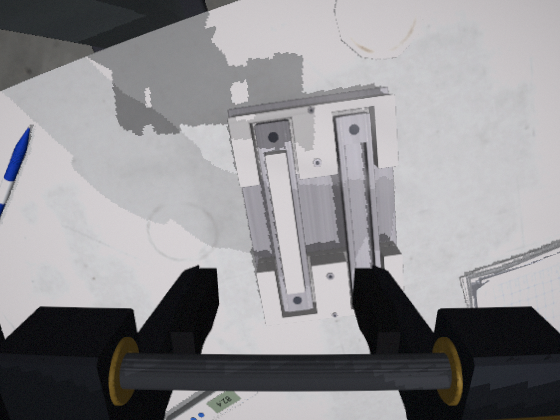

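```bash
python3 - <<'E'
from h import *
im=cv2.imread("pics/w1.png"); cv2.imwrite("pics/w1z.png",cv2.resize(im[95:335,215:415],None,fx=2.5*1,fy=2.5,interpolation=cv2.INTER_CUBIC))
c=snap("wrist")
P=[atz(c,rc,.038) for rc in [(121.5,255.5),(120.5,290),(316,283),(311,316)]]
for p in P: print(p.round(4))
a=(P[0]+P[1])/2;b=(P[2]+P[3])/2;d=b-a
print((a+b)/2,np.linalg.norm(d),np.degrees(np.arctan2(d[1],d[0])), np.linalg.norm(P[0]-P[1]))
for r1,r2 in [((136,273),(300,297))]:
    a=atz(c,r1,.018);b=atz(c,r2,.018);d=b-a;print((a+b)/2,np.linalg.norm(d),np.degrees(np.arctan2(d[1],d[0])))
E
```

```text
[0.3803 0.2983 0.038 ]
[0.3886 0.3286 0.038 ]
[0.5855 0.2614 0.038 ]
[0.5899 0.2975 0.038 ]
[0.48607354 0.29647102 0.038     ] 0.20610679354942998 -9.507337983920065 0.031437413719078114
[0.49124452 0.2934639  0.018     ] 0.18540338177188728 -9.166390899621343
```

View pics/w1z.png

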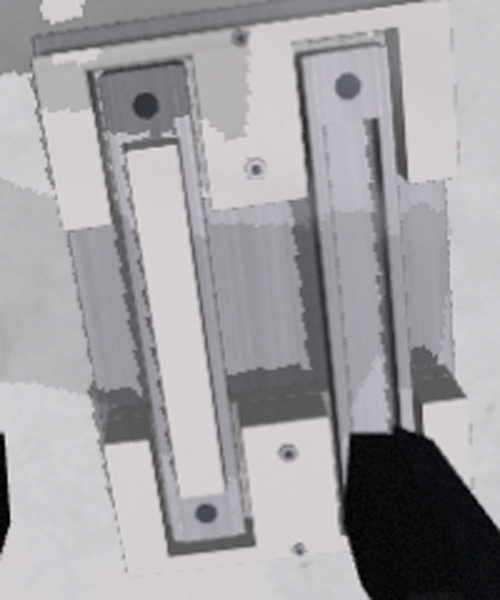

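```bash
python3 - <<'E'
from h import *
c=snap("wrist"); im=c[0]["image"]
def ov(im,cx,cy,az,col):
    a=np.radians(az);u=np.array([np.cos(a),np.sin(a),0]);v=np.array([-np.sin(a),np.cos(a),0])
    o=np.array([cx,cy,.038])
    q=proj(c,[o+u*i*.1+v*j*.016 for i,j in [(-1,-1),(1,-1),(1,1),(-1,1)]])
    q=((q-[215,95])*3).astype(int)
    return cv2.polylines(im,[q],True,col,1)
z=cv2.resize(im[95:335,215:415],None,fx=3,fy=3,interpolation=cv2.INTER_CUBIC)
A=z.copy();B=z.copy()
ov(A,.486,.2955,-9.5,(0,0,255));ov(B,.486,.2955,-8,(0,200,0))
cv2.imwrite("pics/ov1.png",cv2.resize(np.hstack([A,B])[:,:],(800,480)))
E
```

```text
(no output)
```

View pics/ov1.png

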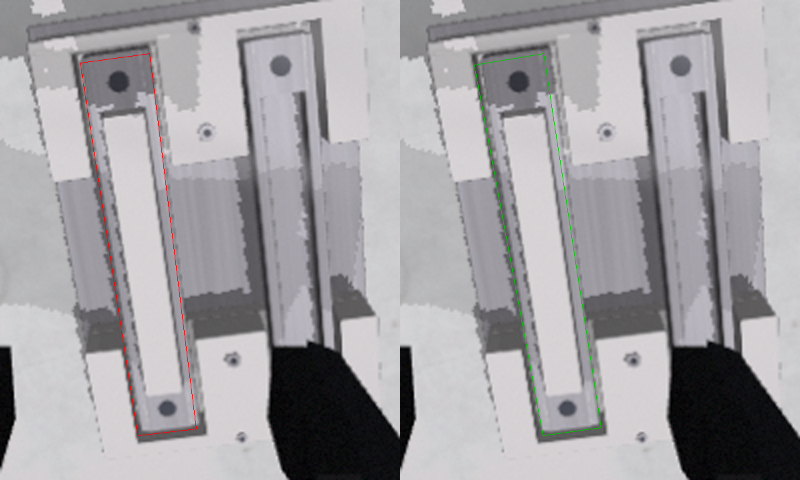

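```bash
python3 - <<'E'
from h import *
rel([.483,.2955,.1],80.5); rel([.483,.2955,.016],80.5)
E
```

```text
t 3.30 pos [0.4404 0.3091 0.2387] az_y 72.88 shift [-0.0447 -0.0005  0.1387] yaw -7.62 F [ 1.   1.1 -0.1] tiltz [-1.e-04  2.e-04 -1.e+00]
t 3.30 pos [0.4404 0.3091 0.2387] az_y 72.88 shift [-0.0447 -0.0005  0.2227] yaw -7.62 F [ 1.   1.1 -0.1] tiltz [-1.e-04  2.e-04 -1.e+00]
```

```bash
python3 -m creep '[[90,-0.02,0,0.05,-4],[90,-0.045,0,0.1,-7.6],[90,-0.045,0,0.15,-7.6],[90,-0.045,0,0.164,-7.6],[90,-0.045,0,0.164,-7.6]]'
python3 - <<'E'
from h import *
c=snap("wrist","w2")
rel([.483,.2955,.016],80.5)
E
```

```text
clock: 3.92
tool_pos: [0.4834, 0.2958, 0.0747]
eef_rot: [0.083, 0.997, -0.0, -0.0]
contact_force: [-0.2, 0.2, 0.2]
opening: 0.645
t 3.98 pos [0.4841 0.2962 0.0758] az_y 80.46 shift [ 0.001  -0.001   0.0598] yaw -0.04 F [-0.3  0.2 -0.6] tiltz [ 0.0011  0.0012 -1.    ]
```

View pics/w2.png

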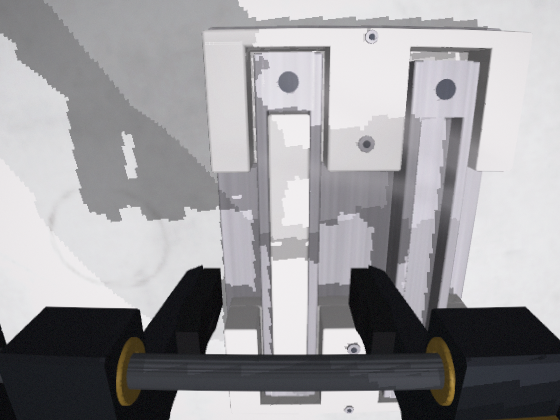

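```bash
python3 -m creep '[[90,0,0.001,0.03,0],[90,0,0.001,0.05,0],[90,0,0.001,0.056,0],[90,0,0.001,0.059,0]]'
```

```text
clock: 4.47
tool_pos: [0.4847, 0.2971, 0.0171]
eef_rot: [0.083, 0.997, 0.001, 0.001]
contact_force: [0.4, 0.1, 0.4]
opening: 0.649
```

```bash
python3 -m creep '[[255,0,0,0.002,0],[255,0,0,0.002,0],[255,0,0,0.002,0],[255,0,0,0.002,0],[255,0,0,0.002,0],[255,0,0,0.002,0]]' 35
```

```text
clock: 5.22
tool_pos: [0.4843, 0.2969, 0.0142]
eef_rot: [0.083, 0.997, 0.001, 0.0]
contact_force: [0.4, 0.9, 5.8]
opening: 0.356
```

```bash
python3 -m creep '[[255,0,0,-0.01,0],[255,0,0,-0.03,0],[255,0,0,-0.06,0],[255,0,0,-0.1,0],[255,0,0,-0.15,0],[255,0,0,-0.2,0],[255,0,0,-0.22,0],[255,0,0,-0.22,0]]'
python3 - <<'E'
from h import *
snap("wrist","w3");snap("side","s3")
c=snap("scene"); 
rel([.55,-.05,.23],-9)
E
```

```text
clock: 6.22
tool_pos: [0.484, 0.2959, 0.2347]
eef_rot: [0.084, 0.996, 0.0, 0.001]
contact_force: [-0.2, -0.0, -5.5]
opening: 0.356
t 6.38 pos [0.4828 0.2951 0.232 ] az_y 80.41 shift [-0.1237 -0.3291  0.0027] yaw 89.41 F [ 0.5  0.1 -4.7] tiltz [-0.0031 -0.0026 -1.    ]
```

View pics/w3.png

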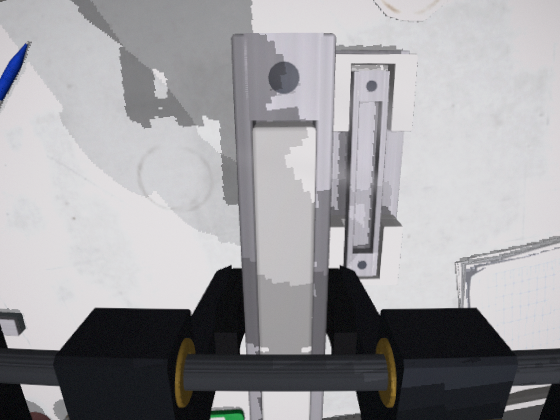

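View pics/s3.png

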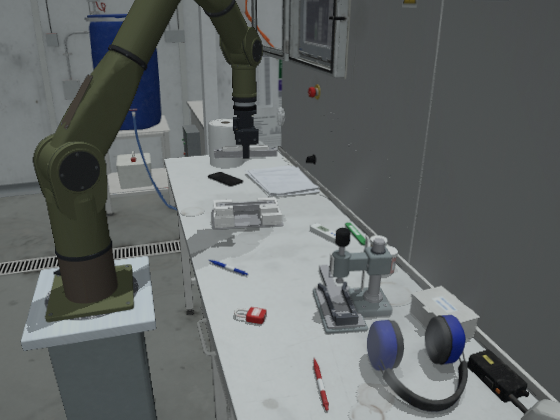

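```bash
python3 -m creep '[[255,-0.005,-0.015,-0.02,6],[255,-0.018,-0.05,-0.038,16],[255,-0.032,-0.088,-0.038,26],[255,-0.047,-0.126,-0.038,36],[255,-0.062,-0.164,-0.038,46],[255,-0.077,-0.202,-0.038,56],[255,-0.092,-0.24,-0.038,66],[255,-0.104,-0.275,-0.038,76],[255,-0.112,-0.3,-0.038,85],[255,-0.116,-0.31,-0.038,89.4]]'
python3 -m creep '[[255,0,0,0,0],[255,0,0,0,0]]'
python3 - <<'E'
from h import *
c=snap("wrist","w4"); rel([.606,-.095,.1],-9)
for k,z in [("gauge_lay",.016),("gauge_home",.016),("foot_face",.085),("head_knob",.2),("gauge",0)]:
    l=imaging.place_of(c[0],k)
    if l: print(k,l[0]["score"],l[0]["location"],atz(c,l[0]["location"],z))
E
```

```text
clock: 7.62
tool_pos: [0.5456, -0.0311, 0.2699]
eef_rot: [0.762, 0.647, -0.002, -0.001]
contact_force: [-0.2, -0.3, -4.6]
opening: 0.36
clock: 7.88
tool_pos: [0.5461, -0.0275, 0.2707]
eef_rot: [0.759, 0.651, -0.001, -0.001]
contact_force: [-0.0, 0.7, -3.4]
opening: 0.357
t 7.92 pos [ 0.5462 -0.0274  0.271 ] az_y -8.82 shift [-0.0577  0.0697  0.1708] yaw 0.18 F [ 0.8 -0.  -4.3] tiltz [-1.7e-03  8.0e-04 -1.0e+00]
gauge_lay 0.75 [212.2, 352.1] [ 0.61159759 -0.09214974  0.016     ]
```

View pics/w4.png

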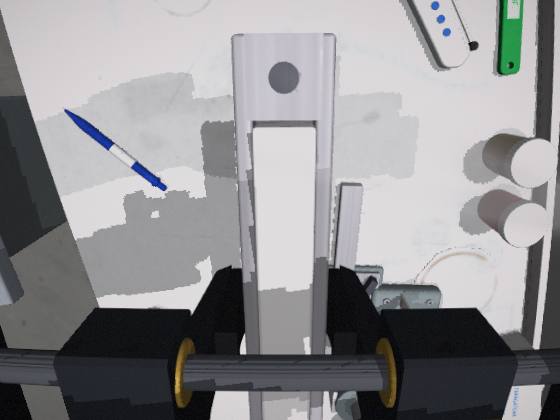

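```bash
python3 - <<'E'
import cv2
im=cv2.imread("pics/w4.png"); cv2.imwrite("pics/w4z.png",cv2.resize(im[170:310,310:450],None,fx=4.2,fy=4.2,interpolation=cv2.INTER_CUBIC))
E
```

```text
(no output)
```

View pics/w4z.png

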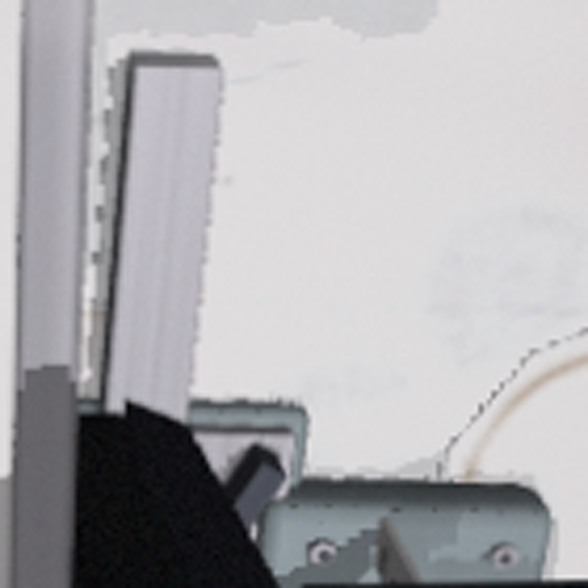

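```bash
python3 - <<'E'
from h import *
c=snap("wrist")
g=lambda u,v: atz(c,(170+v/4.2,310+u/4.2),.016)
TL,TR,BL,BR=g(133,66),g(218,66),g(106,398),g(186,415)
for p in (TL,TR,BL,BR): print(p.round(4))
print(np.linalg.norm(TL-TR))
for d in (TL-BL,TR-BR): print("az",np.degrees(np.arctan2(d[1],d[0])),np.linalg.norm(d))
e=(TL+TR)/2
for az in (80,81,82):
    u=np.array([np.cos(np.radians(az)),np.sin(np.radians(az)),0]); print(az,"lay",e-u*.033,"foot",e-u*.178,"home",e-u*.153)
# strip end in tool: top rim plane tool z=-0.024
s=telemetry.get_state();z=s["tool_pos"][2]+.024
T=Ro.from_quat(s["eef_rot"]).as_matrix()
for rc in [(33.5,233),(33.5,335),(127,254),(127,317)]:
    print("tool",(T.T@(atz(c,rc,z)-s["tool_pos"])).round(4))
E
```

```text
[ 0.6044 -0.0606  0.016 ]
[ 0.6267 -0.064   0.016 ]
[ 0.5865 -0.1568  0.016 ]
[ 0.6087 -0.1659  0.016 ]
0.02264402620292389
az 79.48932846104104 0.09787925342956987
az 79.93834065575317 0.10342475308136044
80 lay [ 0.60981104 -0.09480105  0.016     ] foot [ 0.58463205 -0.23759818  0.016     ] home [ 0.58897325 -0.21297798  0.016     ]
81 lay [ 0.61037909 -0.09489611  0.016     ] foot [ 0.58769609 -0.23811092  0.016     ] home [ 0.59160695 -0.21341871  0.016     ]
82 lay [ 0.61094871 -0.09498124  0.016     ] foot [ 0.59076861 -0.23857011  0.016     ] home [ 0.59424794 -0.21381341  0.016     ]
tool [ 0.0992 -0.0168 -0.024 ]
tool [ 0.0993  0.0141 -0.024 ]
tool [ 0.0711 -0.0111 -0.024 ]
tool [ 0.0711  0.0093 -0.024 ]
```

```bash
python3 - <<'E'
from h import *
rel([.6104,-.0901,.07],-10)
E
```

```text
t 8.22 pos [ 0.5467 -0.0283  0.2717] az_y -8.93 shift [-0.0512  0.0725  0.2017] yaw 1.07 F [-0.3  0.3 -4.9] tiltz [ 1.e-04  2.e-04 -1.e+00]
```

```bash
python3 -m creep '[[255,-0.02,0.03,0.02,0.5],[255,-0.04,0.06,0.05,1.1],[255,-0.051,0.072,0.09,1.1],[255,-0.051,0.0725,0.14,1.1],[255,-0.051,0.0725,0.18,1.1],[255,-0.051,0.0725,0.2,1.1],[255,-0.051,0.0725,0.202,1.1]]'
python3 - <<'E'
from h import *
c=snap("wrist","w5"); snap("scene","sc5"); rel([.6104,-.0901,.016],-10)
E
```

```text
clock: 9.1
tool_pos: [0.6101, -0.0902, 0.0689]
eef_rot: [0.766, 0.642, -0.0, -0.001]
contact_force: [0.5, 0.2, -5.0]
opening: 0.355
t 9.20 pos [ 0.6115 -0.0905  0.0708] az_y -10.07 shift [ 0.0002 -0.0013  0.0548] yaw -0.07 F [ 0.2  0.7 -4.1] tiltz [ 2.3e-03 -3.0e-04 -1.0e+00]
```

View pics/w5.png

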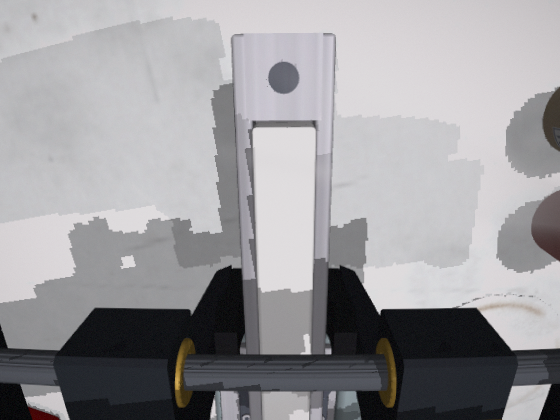

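View pics/sc5.png

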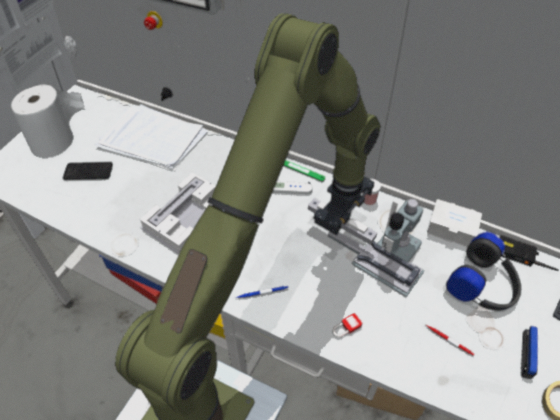

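```bash
python3 -m creep '[[255,0,0,0.03,0],[255,0,0,0.045,0],[255,0,0,0.051,0],[255,0,0,0.053,0],[255,0,0,0.055,0],[255,0,0,0.055,0]]'
```

```text
clock: 9.95
tool_pos: [0.6107, -0.0904, 0.0151]
eef_rot: [0.766, 0.642, 0.0, 0.0]
contact_force: [0.4, 0.1, -5.6]
opening: 0.36
```

```bash
python3 -m creep '[[255,0,0,0.001,0],[255,0,0,0.002,0],[255,0,0,0.002,0]]'
```

```text
clock: 10.32
tool_pos: [0.6107, -0.0904, 0.0142]
eef_rot: [0.766, 0.642, 0.0, 0.0]
contact_force: [-2.2, 0.3, 7.2]
opening: 0.361
```

```bash
python3 -m creep '[[90,0,0,0,0],[90,0,0,0,0],[90,0,0,0,0],[90,0,0,0,0],[90,0,0,-0.02,0],[90,0,0,-0.06,0],[90,0.04,0,-0.08,0],[90,0.075,0,-0.08,0],[90,0.075,0,-0.08,0]]'
python3 - <<'E'
from h import *
c=snap("wrist","w6"); snap("scene","sc6"); rel([.6104,-.0901,.016],-10)
E
```

```text
clock: 11.45
tool_pos: [0.6246, -0.0116, 0.0943]
eef_rot: [0.765, 0.645, 0.002, -0.001]
contact_force: [-0.5, -0.6, -0.7]
opening: 0.645
t 11.55 pos [ 0.6236 -0.0169  0.0936] az_y -10.05 shift [-0.0744 -0.0003  0.0776] yaw -0.05 F [ 0.3 -0.5 -0. ] tiltz [ 7.e-04 -6.e-04 -1.e+00]
```

View pics/w6.png

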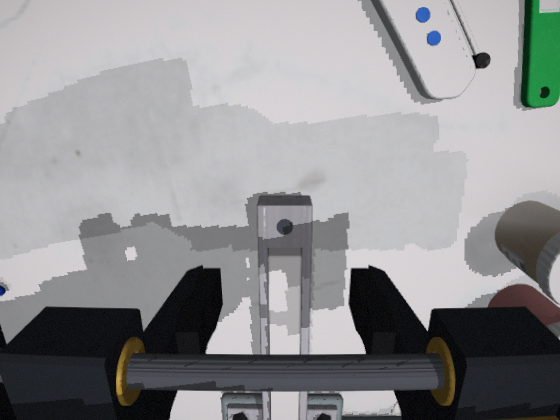

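```bash
python3 - <<'E'
from h import *
c=snap("wrist"); s=telemetry.get_state();T=Ro.from_quat(s["eef_rot"]).as_matrix()
for rc in [(205.5,258.5),(205.5,311.5)]:
    X=atz(c,rc,.038); print(X,(T.T@(X-s["tool_pos"])).round(4))
im=c[0]["image"]; cv2.imwrite("pics/w6z.png",cv2.resize(im[180:420,200:370],None,fx=2.5,fy=2.5,interpolation=cv2.INTER_CUBIC))
rel([.6104,-.0901,.016],-10)
E
```

```text
[0.6110898  0.00406608 0.038     ] [ 0.0196 -0.016   0.0553]
[ 0.64080007 -0.00116747  0.038     ] [0.0197 0.0141 0.0553]
t 11.60 pos [ 0.6234 -0.018   0.0933] az_y -10.14 shift [-0.0732 -0.0001  0.0774] yaw -0.14 F [-0.2 -0.8  0.7] tiltz [ 3.0e-04 -1.3e-03 -1.0e+00]
```

View pics/w6z.png

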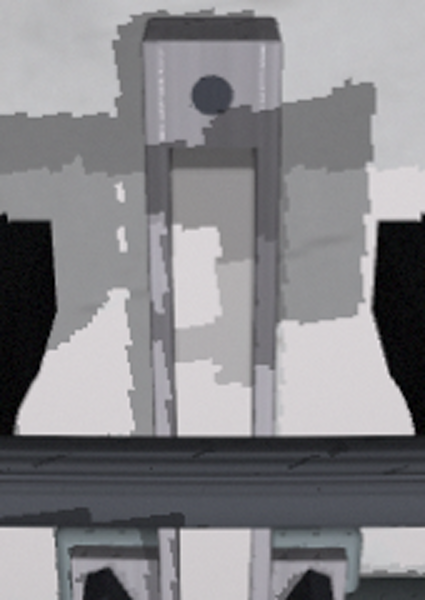

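View pics/sc6.png

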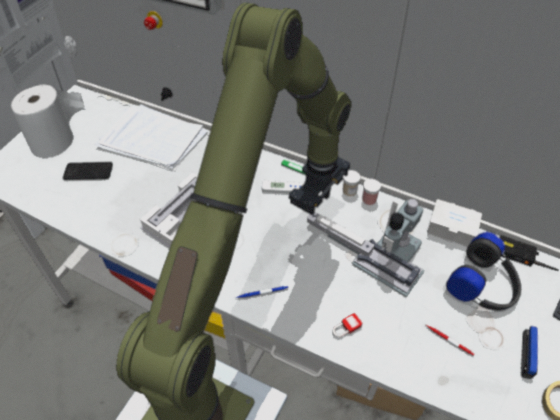

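```bash
python3 -m creep '[[90,0.008,0.0,0.04,0],[90,0.008,-0.001,0.07,0],[90,0.008,-0.001,0.078,0],[90,0.008,-0.001,0.078,0],[255,0.008,-0.001,0.078,0],[255,0.008,-0.001,0.078,0],[255,0.008,-0.001,0.078,0],[255,0.008,-0.001,0.078,0],[255,0.008,-0.001,0.078,0]]' 25
```

```text
clock: 12.72
tool_pos: [0.6247, -0.0085, 0.0153]
eef_rot: [0.766, 0.642, 0.001, 0.001]
contact_force: [0.7, -0.8, 4.5]
opening: 0.363
```

```bash
python3 -m creep '[[255,-0.008,0,0,0],[255,-0.02,0,0,0],[255,-0.032,0,0,0],[255,-0.044,0,0,0],[255,-0.056,0,0,0],[255,-0.066,0,0,0],[255,-0.07,0,0,0],[255,-0.07,0,0,0]]'
python3 - <<'E'
from h import *
snap("scene","sc7"); snap("side","s7"); c=snap("wrist","w7");rel([.6,-.1,.016],-10)
E
```

```text
clock: 13.72
tool_pos: [0.6129, -0.0742, 0.0155]
eef_rot: [0.766, 0.643, 0.002, -0.001]
contact_force: [1.3, 5.5, 7.8]
opening: 0.357
t 13.88 pos [ 0.6129 -0.0742  0.0155] az_y -9.98 shift [-0.0277 -0.0082 -0.0006] yaw 0.02 F [0.2 6.1 7.9] tiltz [ 0.0021  0.004  -1.    ]
```

View pics/s7.png

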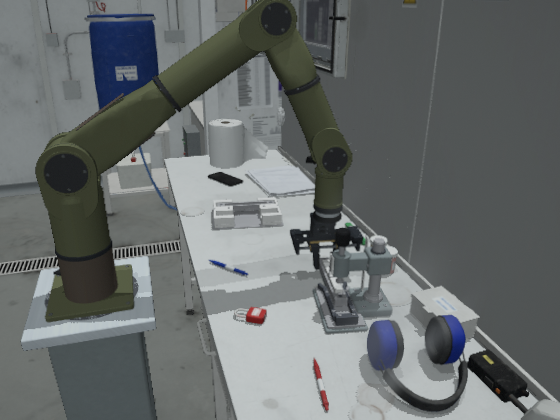

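View pics/w7.png

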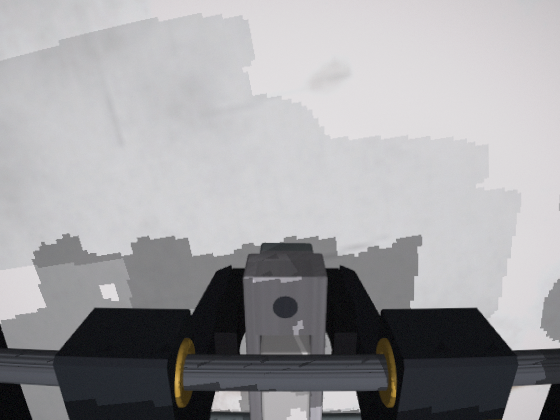

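```bash
python3 -m creep '[[255,-0.01,0,0,0],[255,-0.02,0,0,0],[255,-0.03,0,0,0],[255,-0.038,0,0,0],[255,-0.042,0,0,0],[255,-0.042,0,0,0]]'
python3 -m creep '[[255,-0.003,0,0,0],[255,-0.006,0,0,0],[255,-0.006,0,0,0]]'
```

```text
clock: 14.62
tool_pos: [0.6054, -0.1146, 0.0155]
eef_rot: [0.766, 0.643, 0.002, -0.002]
contact_force: [-0.5, 6.9, 8.0]
opening: 0.36
clock: 15.0
tool_pos: [0.6045, -0.1195, 0.0155]
eef_rot: [0.766, 0.643, 0.003, -0.002]
contact_force: [0.4, 8.0, 9.2]
opening: 0.36
```

```bash
python3 -m creep '[[255,-0.003,0,0,0],[255,-0.006,0,0,0],[255,-0.006,0,0,0]]'
python3 -m creep '[[255,-0.002,0,0,0],[255,-0.004,0,0,0],[255,-0.004,0,0,0]]'
```

```text
clock: 15.38
tool_pos: [0.6034, -0.1254, 0.0155]
eef_rot: [0.766, 0.643, 0.003, -0.002]
contact_force: [-0.4, 8.1, 9.3]
opening: 0.36
clock: 15.75
tool_pos: [0.6029, -0.1281, 0.0155]
eef_rot: [0.765, 0.643, 0.003, -0.002]
contact_force: [0.2, 9.4, 9.8]
opening: 0.357
```

```bash
python3 -m creep '[[255,-0.002,0,0,0],[255,-0.004,0,0,0],[255,-0.004,0,0,0]]'
python3 -m creep '[[255,-0.002,0,0,0],[255,-0.004,0,0,0],[255,-0.004,0,0,0]]'
```

```text
clock: 16.12
tool_pos: [0.6029, -0.1282, 0.0155]
eef_rot: [0.765, 0.644, 0.005, -0.004]
contact_force: [1.1, 15.6, 10.0]
opening: 0.361
clock: 16.5
tool_pos: [0.6029, -0.1284, 0.0154]
eef_rot: [0.764, 0.645, 0.006, -0.006]
contact_force: [2.7, 21.3, 10.6]
opening: 0.361
```

```bash
python3 -m creep '[[255,0.004,0,-0.001,0],[255,0.007,0,-0.001,0],[90,0.007,0,-0.001,0],[90,0.007,0,-0.001,0],[90,0.007,0,-0.001,0],[90,0.007,0,-0.001,0],[90,0.01,0,-0.03,0],[90,0.06,0,-0.06,0],[90,0.11,0,-0.1,0],[90,0.13,0,-0.13,0]]'
python3 - <<'E'
from h import *
c=snap("wrist","w8"); a=snap("scene","sc8"); b=snap("side","s8");rel([.5846,-.2376,.3],-10)
for n,k in [("sc",a),("si",b)]:
    im=k[0]["image"]; cv2.imwrite("pics/%s8z.png"%n,cv2.resize(im[170:350,280:440],None,fx=3.3,fy=3.3,interpolation=cv2.INTER_CUBIC))
for nm in ["head_knob","foot_face","wear_strip_center","gauge_home"]:
    o=[]
    for k in (a,b):
        l=imaging.place_of(k[0],nm)
        if l: print(nm,l[0]["score"],l[0]["location"]); o.append(ray(k,l[0]["location"]))
    if len(o)>1: print(tri(o))
E
```

```text
clock: 17.75
tool_pos: [0.6235, -0.01, 0.1461]
eef_rot: [0.765, 0.644, 0.001, -0.001]
contact_force: [-0.3, -1.0, -0.5]
opening: 0.647
t 17.90 pos [ 0.6241 -0.0129  0.1462] az_y -9.93 shift [-0.228   0.0004 -0.1541] yaw 0.07 F [0.  0.1 0.1] tiltz [ 3.5e-03  6.0e-04 -1.0e+00]
head_knob 0.83 [220.7, 397.1]
head_knob 0.84 [237.8, 344.7]
(array([ 0.58776774, -0.23604553,  0.19080917]), [np.float64(0.00017869028254671886), np.float64(0.00017869028254689009)])
foot_face 0.43 [202.6, 175.1]
foot_face 0.55 [283.8, 339.8]
(array([ 1.08559032,  0.88799329, -0.77400605]), [np.float64(0.06870021290535232), np.float64(0.0687002129053523)])
wear_strip_center 0.58 [257.3, 373.9]
wear_strip_center 0.96 [294.8, 333.1]
(array([ 0.5849741 , -0.20371227,  0.01491682]), [np.float64(0.0010567327373813774), np.float64(0.0010567327373813505)])
gauge_home 0.55 [258.3, 376.0]
gauge_home 0.6 [296.2, 335.8]
(array([ 0.58840803, -0.20952764,  0.01246962]), [np.float64(0.0007681541848990567), np.float64(0.0007681541848988912)])
```

View pics/w8.png

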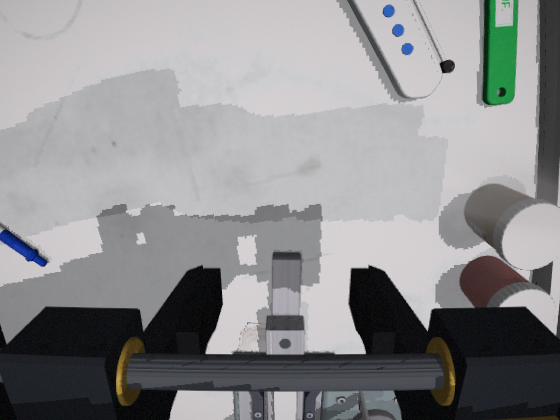

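View pics/sc8z.png

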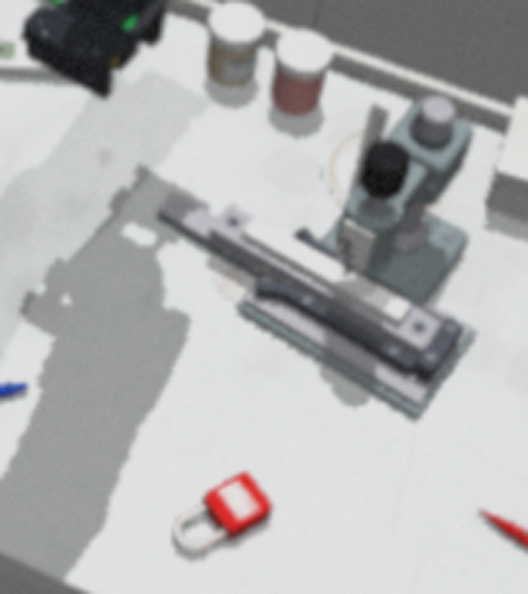

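View pics/si8z.png

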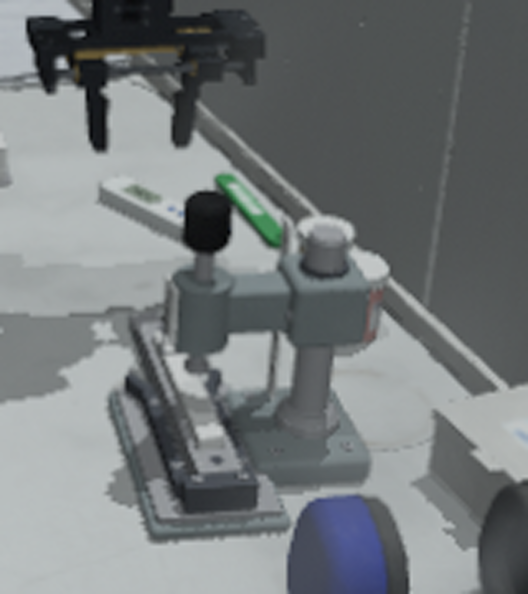

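```bash
python3 - <<'E'
from h import *
c=snap("wrist"); im=c[0]["image"]
cv2.imwrite("pics/w8z.png",cv2.resize(im[240:350,230:340],None,fx=5,fy=5,interpolation=cv2.INTER_CUBIC))
s=telemetry.get_state();T=Ro.from_quat(s["eef_rot"]).as_matrix()
for rc,z in [((260,287),.016),((327,286),.038),((330,286),.038)]:
    print((T.T@(atz(c,rc,z)-s["tool_pos"])).round(4))
E
```

```text
[-0.0519  0.0005  0.1281]
[-0.101  -0.0003  0.1061]
[-0.1039 -0.0003  0.1061]
```

View pics/w8z.png

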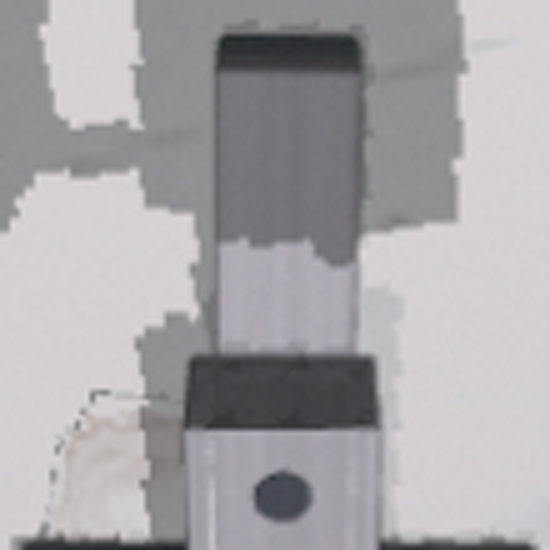

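```bash
python3 -m creep '[[255,0,0,-0.05,0],[255,-0.02,0.001,-0.1,0],[255,-0.07,0.001,-0.11,0],[255,-0.12,0.0015,-0.11,0],[255,-0.17,0.0015,-0.11,0],[255,-0.21,0.0015,-0.11,0],[255,-0.2275,0.0015,-0.11,0],[255,-0.2275,0.0015,-0.11,0],[255,-0.2275,0.0015,-0.11,0]]' 20
python3 - <<'E'
from h import *
a=snap("scene","sc9"); b=snap("side","s9");rel([.586,-.237,.22],-10)
A=a[0]["image"][150:310,300:460];B=b[0]["image"][180:340,260:420]
cv2.imwrite("pics/z9.png",cv2.resize(np.hstack([A,B]),(800,400),interpolation=cv2.INTER_CUBIC))
E
```

```text
clock: 19.48
tool_pos: [0.5854, -0.2358, 0.2545]
eef_rot: [0.765, 0.643, 0.001, -0.001]
contact_force: [0.4, 0.1, 0.7]
opening: 0.003
t 19.57 pos [ 0.5854 -0.236   0.2546] az_y -9.88 shift [-0.0009  0.0008  0.0346] yaw 0.12 F [-0.1 -0.5 -0.3] tiltz [ 2.0e-04  1.6e-03 -1.0e+00]
```

View pics/z9.png

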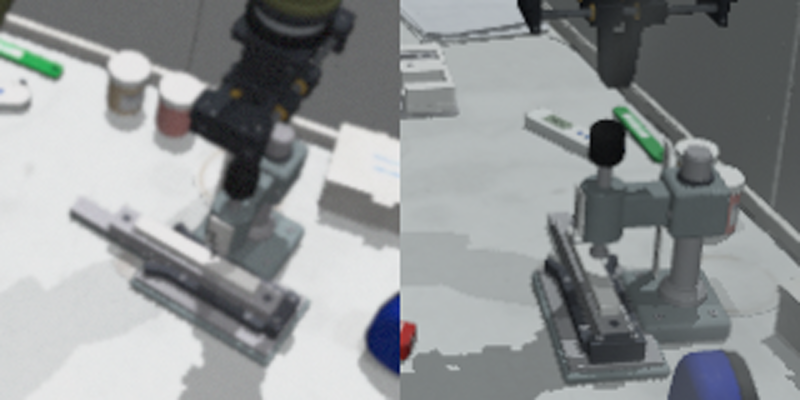

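```bash
python3 - <<'E'
from h import *
a=snap("scene");b=snap("side")
P=[[.5854,-.2359,.2546],[.586,-.237,.191],[.586,-.237,.210],[.586,-.237,.172]]
for n,k,o in (("scene",a,(300,150)),("side",b,(260,180))): print(n,((proj(k,P)-o)*2.5).round(1))
for n,k,x in (("sc",a,(360,190)),("si",b,(310,170))):
    cv2.imwrite("pics/%s10.png"%n,cv2.resize(k[0]["image"][x[1]:x[1]+80,x[0]:x[0]+80],None,fx=7,fy=7,interpolation=cv2.INTER_CUBIC))
    m=imaging.trace(k[0],"head_knob")
    if m:
        q=np.argwhere(m[0]["pixels"]); print(n,m[0]["score"],m[0]["rect"],((np.array(m[0]["rect"])-(list((300,150) if n=="sc" else (260,180))*2))*2.5).round(0))
E
```

```text
scene [[253.8 136.1]
 [243.1 178.4]
 [246.6 166.1]
 [239.6 190.5]]
side [[214.2  81.1]
 [210.6 144.9]
 [212.  126.3]
 [209.2 163.2]]
sc 0.8 [384.0, 208.0, 422.5, 254.8] [210. 145. 306. 262.]
si 0.9 [333.2, 229.1, 390.5, 284.4] [183. 123. 326. 261.]
```

View pics/si10.png

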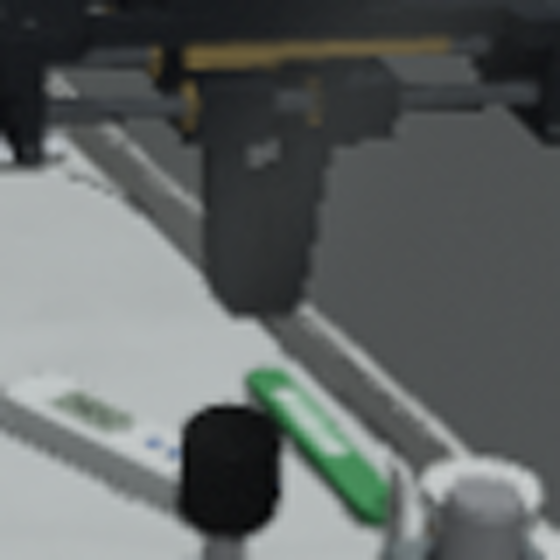

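View pics/sc10.png

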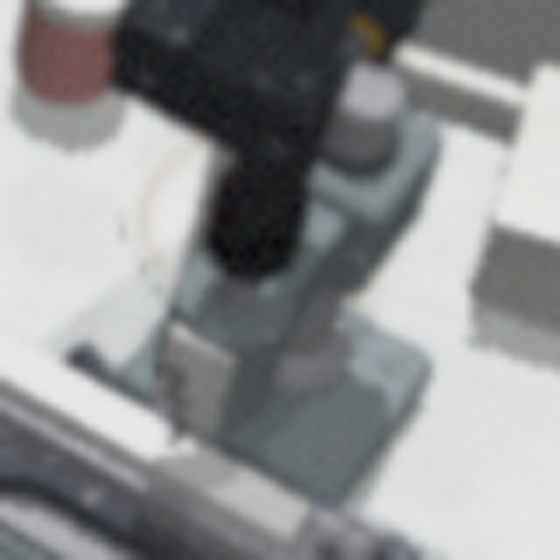

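```bash
python3 -m creep '[[255,0,-0.004,0.015,0],[255,0,-0.004,0.03,0],[255,0,-0.004,0.036,0],[255,0,-0.004,0.039,0],[255,0,-0.004,0.039,0]]'
python3 -m creep '[[255,0,0,0.002,0],[255,0,0,0.004,0],[255,0,0,0.006,0],[255,0,0,0.006,0]]'
```

```text
clock: 20.4
tool_pos: [0.5808, -0.238, 0.2157]
eef_rot: [0.766, 0.642, 0.0, 0.0]
contact_force: [0.8, -0.4, 1.1]
opening: 0.005
clock: 20.9
tool_pos: [0.581, -0.2381, 0.2103]
eef_rot: [0.766, 0.642, 0.0, 0.001]
contact_force: [-0.6, -0.1, 4.7]
opening: 0.005
```

```bash
python3 -m creep '[[255,0,0,0.004,0],[255,0,0,0.009,0],[255,0,0,0.014,0],[255,0,0,0.019,0],[255,0,0,0.024,0],[255,0,0,0.027,0],[255,0,0,0.028,0],[255,0,0,0.028,0]]'
python3 - <<'E'
from h import *
a=snap("scene","sc11"); b=snap("side","s11");rel([.586,-.237,.17],-10)
A=a[0]["image"][190:290,340:440];B=b[0]["image"][210:310,290:390]
cv2.imwrite("pics/z11.png",cv2.resize(np.hstack([A,B]),(800,400),interpolation=cv2.INTER_CUBIC))
E
```

```text
clock: 21.9
tool_pos: [0.581, -0.2381, 0.1828]
eef_rot: [0.766, 0.642, 0.0, 0.001]
contact_force: [-2.1, 0.5, 8.4]
opening: 0.006
t 22.00 pos [ 0.581  -0.2381  0.1828] az_y -10.08 shift [0.002  0.0047 0.0128] yaw -0.08 F [-1.6  0.6  7.4] tiltz [ 1.3e-03 -3.0e-04 -1.0e+00]
```

View pics/z11.png

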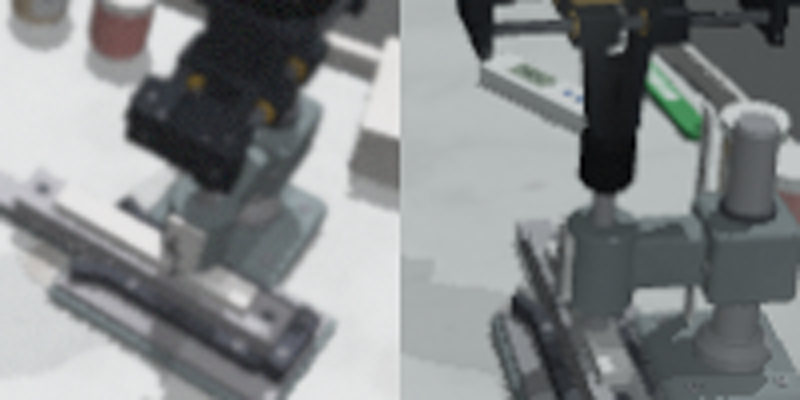

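```bash
python3 -m creep '[[255,0,0,0.001,0],[255,0,0,0.002,0],[255,0,0,0.002,0]]'
python3 -m creep '[[255,0,0,0.001,0],[255,0,0,0.002,0],[255,0,0,0.002,0]]'
```

```text
clock: 22.38
tool_pos: [0.581, -0.2381, 0.1811]
eef_rot: [0.767, 0.642, 0.0, 0.001]
contact_force: [-2.2, 1.4, 9.8]
opening: 0.012
clock: 22.75
tool_pos: [0.581, -0.2381, 0.1793]
eef_rot: [0.767, 0.642, 0.0, 0.001]
contact_force: [-2.8, 1.3, 11.6]
opening: 0.003
```

```bash
python3 -m creep '[[255,0,0,0.001,0],[255,0,0,0.002,0],[255,0,0,0.002,0]]'
```

```text
clock: 23.12
tool_pos: [0.581, -0.2381, 0.1775]
eef_rot: [0.767, 0.642, 0.001, 0.001]
contact_force: [-3.5, 1.4, 11.5]
opening: 0.008
```

```bash
python3 - <<'E'
from h import *
a=snap("scene","sc12"); b=snap("side","s12");rel([.586,-.237,.17],-10)
A=a[0]["image"][215:275,360:420];B=b[0]["image"][240:300,315:375]
z=np.hstack([A,B]);cv2.imwrite("pics/z12.png",cv2.resize(z,(800,400),interpolation=cv2.INTER_CUBIC))
p=cv2.imread("pics/sc8.png")[215:275,360:420];q=cv2.imread("pics/s8.png")[240:300,315:375]
cv2.imwrite("pics/z12b.png",cv2.resize(np.hstack([p,q]),(800,400),interpolation=cv2.INTER_CUBIC))
for k in (a,b):
    l=imaging.place_of(k[0],"foot_face"); print(l[:2])
    m=imaging.place_of(k[0],"head_knob"); print(m[:1])
E
```

```text
t 23.23 pos [ 0.581  -0.2381  0.1775] az_y -10.08 shift [0.0019 0.0047 0.0075] yaw -0.08 F [-3.2  2.3 11.7] tiltz [ 1.6e-03 -3.0e-04 -1.0e+00]
[]
[{'location': [231.0, 395.1], 'score': 0.55}]
[{'location': [289.3, 337.9], 'score': 0.38}, {'location': [290.4, 333.6], 'score': 0.24}]
[{'location': [250.5, 344.1], 'score': 0.89}]
```

View pics/z12.png

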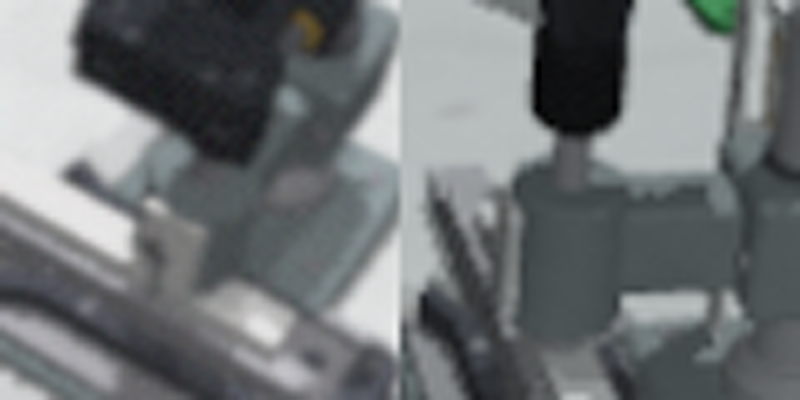

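View pics/z12b.png

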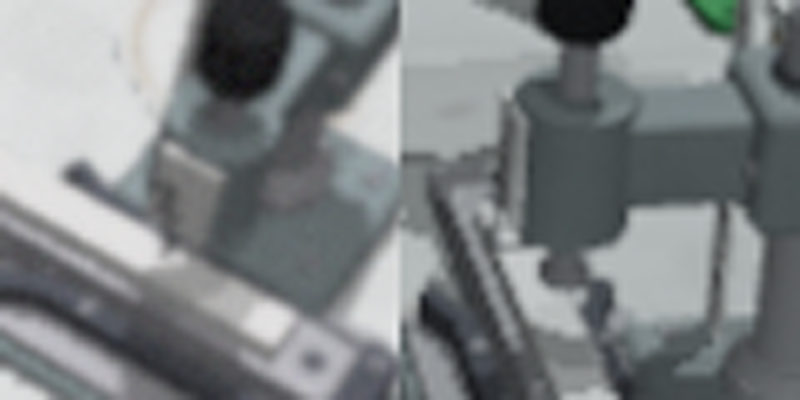

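```bash
python3 -m creep '[[255,0,0,-0.02,0],[255,0,0,-0.06,0],[0,0,-0.03,-0.06,-10],[0,0,-0.06,-0.06,-20],[0,0.001,-0.073,-0.06,-30],[0,0.001,-0.073,-0.06,-40.5],[0,0.001,-0.073,-0.06,-51],[0,0.001,-0.073,-0.06,-61.5],[0,0.001,-0.073,-0.06,-72],[0,0.001,-0.073,-0.06,-82]]'
python3 -m creep '[[0,0,0,0.0,-8],[0,0,0,0.04,-8],[0,0,0,0.08,-8],[0,0,0,0.1,-8],[0,0,0,0.1,-8]]'
python3 - <<'E'
from h import *
c=snap("wrist","w13");rel([.51,-.224,.135],80)
E
```

```text
clock: 24.68
tool_pos: [0.5087, -0.2242, 0.2354]
eef_rot: [0.154, 0.988, 0.0, -0.0]
contact_force: [-0.1, -0.1, 0.3]
opening: 0.888
clock: 25.3
tool_pos: [0.5078, -0.2238, 0.1342]
eef_rot: [0.088, 0.996, 0.0, -0.002]
contact_force: [-0.3, 0.8, 0.4]
opening: 0.999
t 25.35 pos [ 0.5087 -0.224   0.1354] az_y 79.93 shift [-0.0012  0.0003  0.0004] yaw -0.07 F [ 0.9 -1.8  0.3] tiltz [-1.e-03  5.e-04 -1.e+00]
```

View pics/w13.png

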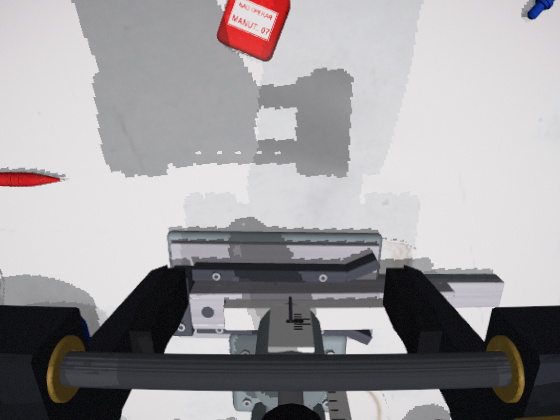

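```bash
python3 - <<'E'
import cv2
im=cv2.imread("pics/w13.png"); cv2.imwrite("pics/w13z.png",cv2.resize(im[285:360,240:340],None,fx=8,fy=8,interpolation=cv2.INTER_CUBIC))
E
```

```text
(no output)
```

View pics/w13z.png

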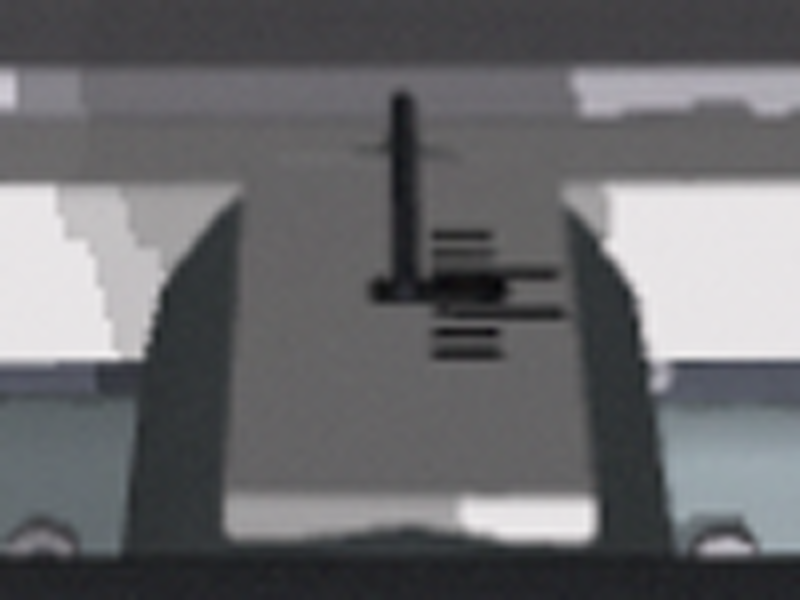

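```bash
python3 -m creep '[[0,0,0.02,0,0],[0,0,0.04,0,0],[0,0,0.04,0,0],[0,0,0.04,0,0]]' >/dev/null
python3 - <<'E'
from h import *
c=snap("wrist","w14")
E
python3 -m creep '[[0,0,-0.03,0,0],[0,0,-0.06,0,0],[0,0,-0.08,0,0],[0,0,-0.08,0,0],[0,0,-0.08,0,0]]'
python3 - <<'E'
from h import *
c=snap("wrist","w15")
a=cv2.imread("pics/w14.png")[285:350];b=cv2.imread("pics/w15.png")[285:350]
def cr(x,c0): return cv2.resize(x[:,c0:c0+65],None,fx=6,fy=6,interpolation=cv2.INTER_CUBIC)
print(a.shape)
cv2.imwrite("pics/z15.png",np.hstack([cr(a,190),cr(b,330)]))
E
```

```text
clock: 26.52
tool_pos: [0.5021, -0.2628, 0.1357]
eef_rot: [0.088, 0.996, 0.0, 0.0]
contact_force: [-0.2, 0.0, -0.0]
opening: 0.999
(65, 560, 3)
```

View pics/z15.png

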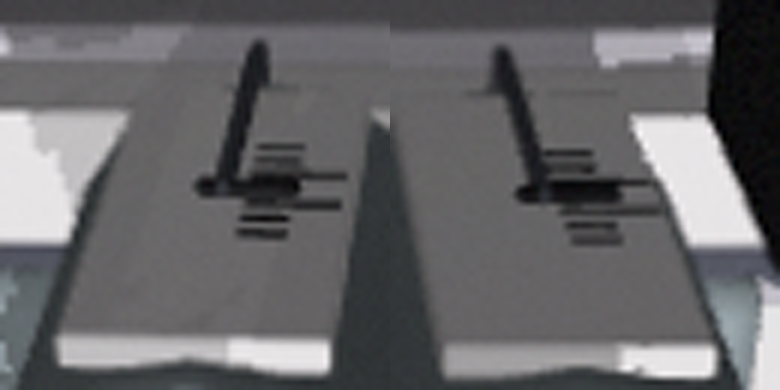

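View pics/w15.png

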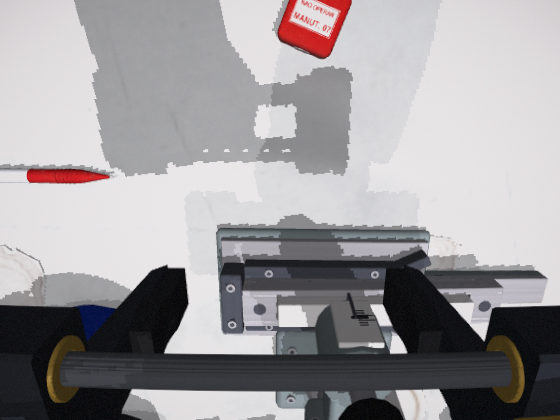

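```bash
python3 - <<'E'
import cv2
for n,c0 in (("w14",215),("w15",400-55),("w13",278)):
    a=cv2.imread("pics/%s.png"%n)
    cv2.imwrite("pics/%sq.png"%n,cv2.resize(a[300:330,c0:c0+45],None,fx=16,fy=16,interpolation=cv2.INTER_CUBIC))
E
```

```text
(no output)
```

View pics/w14q.png

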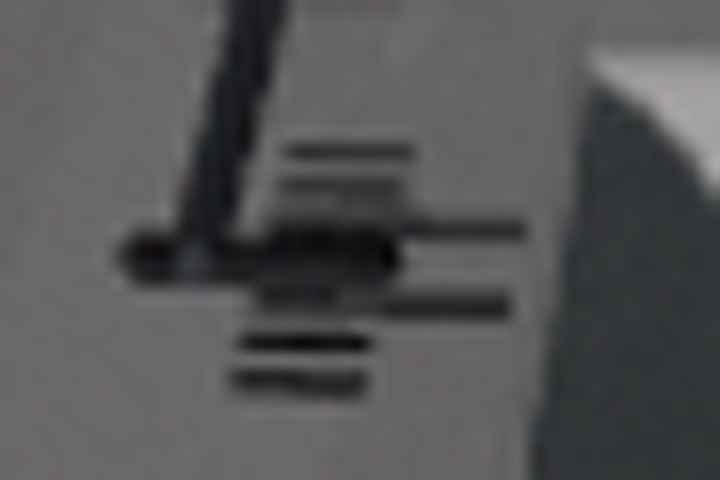

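View pics/w15q.png

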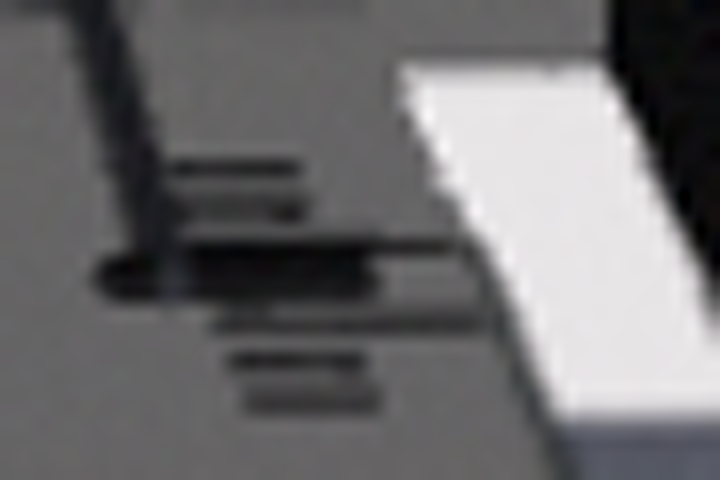

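View pics/w13q.png

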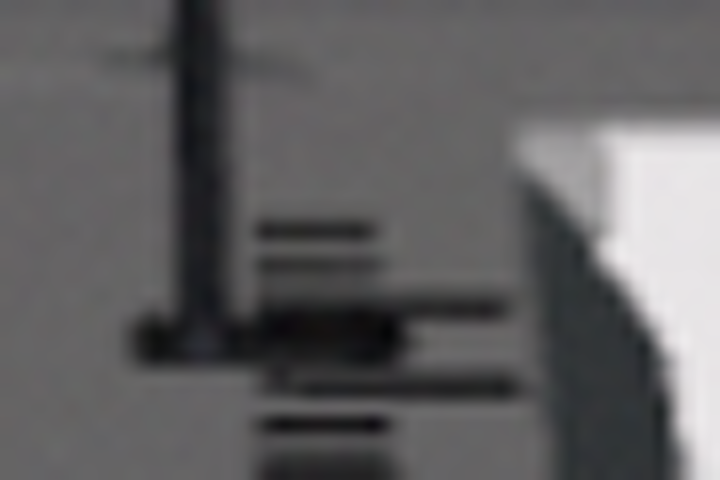

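```bash
python3 - <<'E'
from h import *
np.set_printoptions(precision=2,suppress=True)
p=imaging.snapshot("wrist");he=np.array(p["hand_eye"])
# work in tool axes frame; TCP at w13 = origin
def cam(off):
    C=np.eye(4);C[:3,3]=[0,off,0];C=C@he;R=C[:3,:3].T;return (p,R,-R@C[:3,3])
V={"13":(cam(0),278),"14":(cam(.04),215),"15":(cam(-.04),345)}
pts={"ptrL":[(132,342),(120,258),(97,278)],"ptrR":[(408,338),(402,256),(380,277)],"10L":[(258,385),(252,303),(212,325)],"10R":[(520,387),(512,305),(490,324)],"5R":[(508,309),(525,230),(462,247)],"0R":[(376,231),(413,152),(302,168)],"0L":[(255,231),(285,152),(170,168)],"12.5L":[(255,425),(238,343),(227,362)],"12.5R":[(390,425),(372,343),(365,361)]}
for k,l in pts.items():
    o=[]
    for (c,c0),(u,v) in zip(V.values(),l): o.append(ray(c,(300+(v+.5)/16-.5,c0+(u+.5)/16-.5)))
    X,e=tri(o); print(k,X*1e3,np.array(e)*1e3)
E
```

```text
ptrL [-50.91  -0.22  49.84] [1.78 1.2  0.58]
ptrR [-50.72  10.67  49.73] [1.76 1.29 0.48]
10L [-53.7    4.66  50.87] [1.71 1.24 0.47]
10R [-52.4   14.97  48.97] [1.77 1.29 0.49]
5R [-52.4   14.93  54.08] [1.8  1.26 0.54]
0R [-52.87   9.84  60.23] [1.83 1.23 0.6 ]
0L [-53.19   4.7   60.71] [1.8  1.18 0.62]
12.5L [-53.13   4.57  47.53] [1.73 1.19 0.54]
12.5R [-52.81   9.79  47.1 ] [1.75 1.22 0.53]
```

```bash
python3 - <<'E'
from h import *
rel([.583,-.235,.143],80)
E
```

```text
t 26.62 pos [ 0.5024 -0.2622  0.1358] az_y 80.02 shift [-0.0747  0.0408 -0.0072] yaw 0.02 F [-0.1 -0.1  0.3] tiltz [ 3.e-04  9.e-04 -1.e+00]
```

```bash
python3 -m creep '[[0,0,0.03,-0.007,0],[0,0,0.041,-0.007,0],[0,-0.03,0.041,-0.007,0],[0,-0.06,0.041,-0.007,0],[0,-0.075,0.041,-0.007,0],[0,-0.075,0.041,-0.007,0],[0,-0.075,0.041,-0.007,0]]'
python3 - <<'E'
from h import *
c=snap("wrist","w16");b=snap("side","s16")
cv2.imwrite("pics/z16.png",cv2.resize(b[0]["image"][190:310,280:400],None,fx=4,fy=4,interpolation=cv2.INTER_CUBIC))
E
```

```text
clock: 27.5
tool_pos: [0.5818, -0.2361, 0.1423]
eef_rot: [0.088, 0.996, -0.0, -0.001]
contact_force: [-0.4, 0.6, -0.0]
opening: 1.001
```

View pics/w16.png

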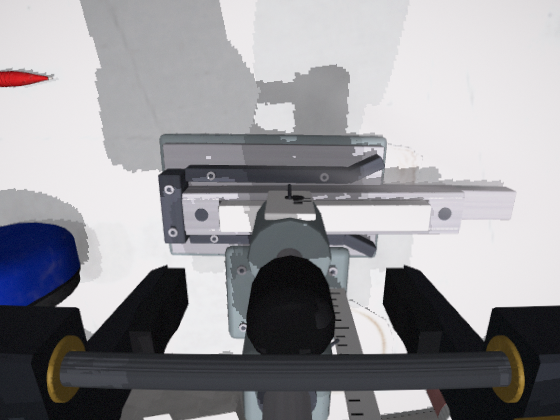

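View pics/z16.png

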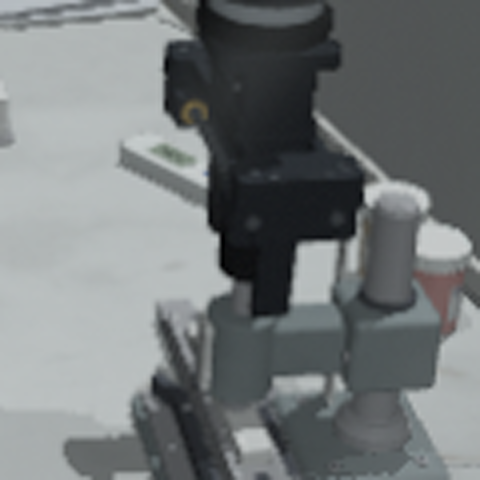

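```bash
python3 -m creep '[[0,0.002,0.002,0,0],[255,0.002,0.002,0,0],[255,0.002,0.002,0,0],[255,0.002,0.002,0,0],[255,0.002,0.002,0,0],[255,0.002,0.002,0,0],[255,0.002,0.002,0,0]]' 30
```

```text
clock: 28.48
tool_pos: [0.5813, -0.2341, 0.1427]
eef_rot: [0.088, 0.996, 0.0, -0.0]
contact_force: [-1.7, 0.7, -0.3]
opening: 0.374
```

```bash
python3 -m creep '[[255,0,0,-0.002,0],[255,0,0,-0.004,0],[255,0,0,-0.004,0]]'
python3 -m creep '[[255,0,0,-0.002,0],[255,0,0,-0.004,0],[255,0,0,-0.004,0]]'
python3 -m creep '[[255,0,0,-0.002,0],[255,0,0,-0.004,0],[255,0,0,-0.004,0]]'
python3 -m creep '[[255,0,0,-0.002,0],[255,0,0,-0.004,0],[255,0,0,-0.004,0]]'
```

```text
clock: 28.85
tool_pos: [0.5813, -0.2341, 0.1465]
eef_rot: [0.088, 0.996, 0.0, -0.0]
contact_force: [1.8, -0.7, -5.9]
opening: 0.374
clock: 29.22
tool_pos: [0.5813, -0.234, 0.1507]
eef_rot: [0.088, 0.996, 0.0, -0.0]
contact_force: [3.0, -1.3, -8.1]
opening: 0.369
clock: 29.6
tool_pos: [0.5813, -0.234, 0.1545]
eef_rot: [0.088, 0.996, 0.0, -0.0]
contact_force: [3.5, -1.5, -11.9]
opening: 0.369
clock: 29.98
tool_pos: [0.5813, -0.234, 0.1589]
eef_rot: [0.088, 0.996, -0.0, 0.0]
contact_force: [3.7, -1.7, -11.1]
opening: 0.371
```

```bash
python3 -m creep '[[255,0,0,0.001,0],[255,0,0,0.002,0],[255,0,0,0.003,0],[255,0,0,0.003,0]]'
python3 -m creep '[[255,0,0,0.001,0],[255,0,0,0.001,0]]'
python3 -m creep '[[255,0,0,0.001,0],[255,0,0,0.001,0]]'
python3 -m creep '[[255,0,0,0.001,0],[255,0,0,0.001,0]]'
python3 -m creep '[[255,0,0,0.001,0],[255,0,0,0.001,0]]'
python3 -m creep '[[255,0,0,0.001,0],[255,0,0,0.001,0]]'
```

```text
clock: 30.48
tool_pos: [0.5814, -0.2341, 0.1572]
eef_rot: [0.088, 0.996, -0.0, 0.0]
contact_force: [-1.9, -0.7, 5.7]
opening: 0.372
clock: 30.72
tool_pos: [0.5814, -0.234, 0.156]
eef_rot: [0.088, 0.996, -0.0, 0.0]
contact_force: [-2.7, -0.5, 4.9]
opening: 0.372
clock: 30.98
tool_pos: [0.5814, -0.234, 0.1549]
eef_rot: [0.088, 0.996, -0.0, 0.0]
contact_force: [-1.6, -0.3, 5.4]
opening: 0.371
clock: 31.22
tool_pos: [0.5813, -0.234, 0.1538]
eef_rot: [0.088, 0.996, -0.0, 0.0]
contact_force: [-0.7, 0.5, 5.0]
opening: 0.368
clock: 31.48
tool_pos: [0.5814, -0.234, 0.1526]
eef_rot: [0.088, 0.996, -0.0, 0.0]
contact_force: [-0.8, 0.7, 5.4]
opening: 0.373
clock: 31.72
tool_pos: [0.5814, -0.234, 0.1518]
eef_rot: [0.088, 0.996, -0.0, 0.0]
contact_force: [-2.4, -1.0, 7.0]
opening: 0.375
```

```bash
python3 -m creep '[[255,0,0,0.001,0],[255,0,0,0.002,0],[255,0,0,0.002,0]]'
python3 -m creep '[[255,0,0,0.001,0],[255,0,0,0.002,0],[255,0,0,0.002,0]]'
python3 -m creep '[[255,0,0,0.001,0],[255,0,0,0.002,0],[255,0,0,0.002,0],[255,0,0,0.002,0]]'
python3 - <<'E'
from h import *
c=snap("wrist","w17")
cv2.imwrite("pics/w17z.png",cv2.resize(c[0]["image"][160:260,230:350],None,fx=6.5,fy=6,interpolation=cv2.INTER_CUBIC))
rel([0,0,0])
E
```

```text
clock: 32.1
tool_pos: [0.5814, -0.2341, 0.1501]
eef_rot: [0.088, 0.996, -0.0, 0.0]
contact_force: [-2.9, -0.0, 7.3]
opening: 0.373
clock: 32.48
tool_pos: [0.5814, -0.2341, 0.1482]
eef_rot: [0.088, 0.996, -0.0, 0.0]
contact_force: [-3.7, -0.4, 9.0]
opening: 0.371
clock: 32.98
tool_pos: [0.5814, -0.2341, 0.1464]
eef_rot: [0.088, 0.996, -0.0, 0.0]
contact_force: [-3.4, 0.0, 9.7]
opening: 0.372
t 33.02 pos [ 0.5814 -0.234   0.1464] az_y 79.92 shift [0.6135 0.1287 0.1459] yaw None F [-3.8 -0.3 10. ] tiltz [ 6.e-04 -6.e-04 -1.e+00]
```

View pics/w17z.png

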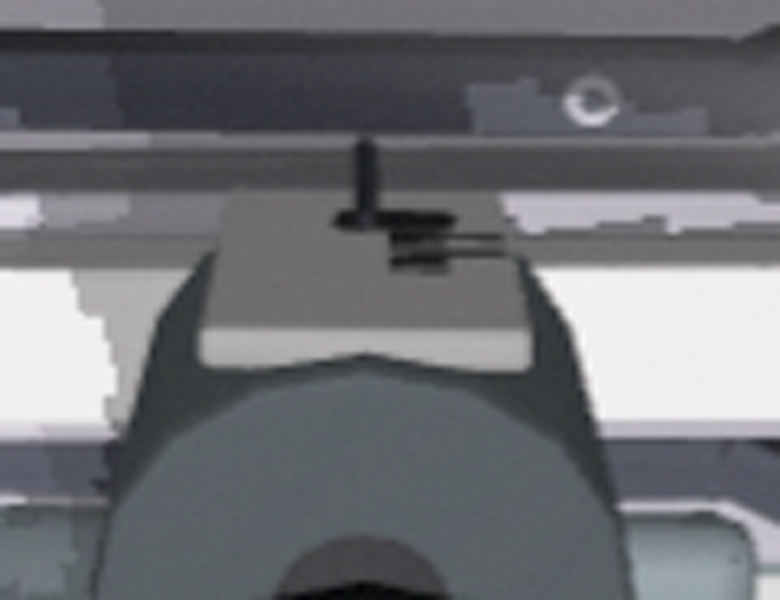

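```bash
python3 -m creep '[[255,0,0,0.001,0],[255,0,0,0.002,0],[255,0,0,0.002,0],[255,0,0,0.002,0]]'
python3 -m creep '[[255,0,0,0,0],[0,0,0,0,0],[0,0,0,0,0],[0,0,0,0,0],[0,0,0,0,0],[0,0.03,0,0.002,0],[0,0.06,0,0.006,0],[0,0.073,-0.002,0.008,0],[0,0.073,-0.002,0.008,0],[0,0.073,-0.002,0.008,0]]'
python3 - <<'E'
from h import *
c=snap("wrist","w18");rel([.5087,-.224,.1354],80)
cv2.imwrite("pics/w18q.png",cv2.resize(c[0]["image"][295:330,270:325],None,fx=14,fy=14,interpolation=cv2.INTER_CUBIC))
E
```

```text
clock: 33.52
tool_pos: [0.5814, -0.234, 0.1445]
eef_rot: [0.088, 0.996, -0.0, 0.0]
contact_force: [-3.9, 0.0, 10.8]
opening: 0.369
clock: 34.78
tool_pos: [0.5103, -0.2232, 0.1349]
eef_rot: [0.088, 0.996, 0.0, 0.001]
contact_force: [-0.1, -0.3, 0.3]
opening: 1.001
t 34.83 pos [ 0.5104 -0.2231  0.1348] az_y 79.94 shift [ 0.0015 -0.0012 -0.0006] yaw -0.06 F [0.1 0.1 0.4] tiltz [ 1.6e-03  1.0e-04 -1.0e+00]
```

View pics/w18q.png

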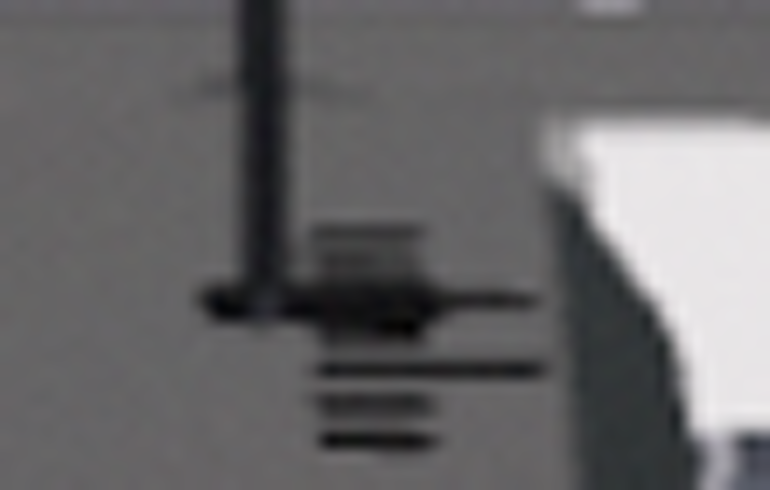

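```bash
python3 -m creep '[[0,0.03,0,-0.03,0],[0,0.05,0,-0.08,0],[0,0.05,0,-0.1,0],[0,0.05,0,-0.1,0],[0,0.05,0,-0.1,0]]'
python3 - <<'E'
from h import *
c=snap("wrist","w19");print(telemetry.get_state()["contact_force"])
E
```

```text
clock: 35.45
tool_pos: [0.4599, -0.2143, 0.2339]
eef_rot: [0.088, 0.996, 0.0, -0.0]
contact_force: [0.4, -0.1, 0.1]
opening: 0.999
[-0.19314597 -0.05364346 -0.84812132]
```

View pics/w19.png

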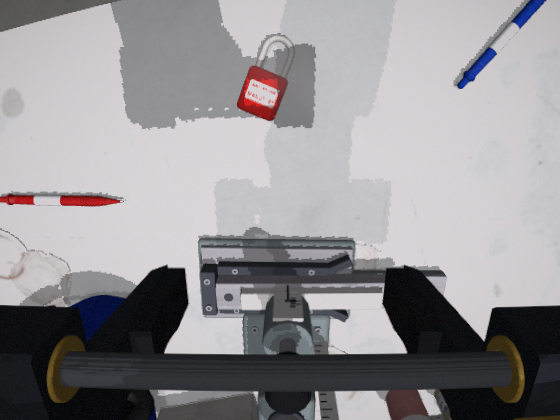

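```bash
python3 -c "
from plant import r
print(r.finish_job())"
```

```text
the job is handed in; nothing more can be done
None
```

The worn strip is in the gauge, fully home against the stop. The foot stands on its pad, pushed in about halfway, and I handed the job in at about 35.5 s; no verdict is reported.

**Strip:** I lifted it out of the rack, laid it on the rail and let go. I then slid it in from its outer end until the push force rose at the stop. After release its outer end was about 54 mm inside the rail's end, against 53 mm expected. The last picture shows its inner end at the stop.

**Foot:** My first setting by pressing on the knob turned out to be about 8 to 10 mm once I allowed for parallax, too near the upper mark. I gripped the knob, raised the head until the foot came free, and lowered it again.

The checks on the final foot travel do not agree exactly, but all fall between 5 and 10 mm:

| Check | Foot pushed in |
|---|---|
| Push force | about 6 mm |
| Travel since first touch | 6.5 to 7.8 mm |
| Pointer, corrected for its 2 mm stand-off from the plate | about 8 mm |

In the raw picture, viewed from above, the pointer sits almost on the lower long mark, at an apparent 5.2 mm.

**Other things:** The arm is clear with the gripper open and near-zero force. I never touched the bare carrier, padlock or thermometer, but I did not measure their positions again at the end.

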